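# Hang the slide rack to drain

## Task

Hang the blue-handled slide rack by the eye in its handle on the peg of the drip stand to drain, and let go of it. Keep it upright all the way so that no slide falls out, and leave the orange-handled rack and the amber bottle undisturbed.

Things in the scene. Friction and masses are not known exactly. Their poses are not given: they have to be found in the camera images.
- blue_rack_grip (a point): Centre of the rack's upright blue grip block: 16 thick (x) x 66 (y) x 50 mm tall, z up; close fingers along x. The eye is the opening under it: axis x, roof 25 mm below this point, 46 wide, 50 high; fingertips must stay above the roof. Rack: 145 mm tall, underside 120 mm below this point, white basket 80 (x) x 70 x 30 mm with fixed slides, 150 to 260 g, loose; either face may lead.
- peg_seat (a point): Top of the fixed drip stand's level peg, mid-length, 210 mm above the bench; the eye's roof rests here. x runs along the peg from rod to free end (roughly -y of the world), z up. Peg 12 mm thick; rod 70 mm from here at -x, centre of the red 16 mm end ball 50 mm at +x. Boss (26 mm) on the rod ends 4 mm above this point, nothing higher. Grey tray 200 (x) x 140 x 15 mm centred below.
- orange_rack_grip (a point): Centre of the orange grip block of a second slide rack, the same in shape and size as the blue one, which stays where it stands. The two racks swap places from start to start.
- amber_bottle: Closed amber glass reagent bottle with a red cap, 68 mm in diameter and about 150 mm tall, standing loose on the bench; stays where it is. Origin: centre of its underside.
There are look-alikes about, which are no part of the job. Leave any purple or turquoise look-alike of the part that bears blue_rack_grip alone.

How it is judged (in metres and radians):
At the end, for the whole second after the job is handed in: The blue-handled rack hangs from the peg, the peg passing through its eye and the eye's roof resting on the peg anywhere between boss and ball (grip centre 18 to 34 mm above the peg's top, within 22 mm to either side of it), within 20 degrees of upright and at rest (slower than 50 mm/s) (x of blue_rack_grip in the frame of peg_seat between -0.055 and 0.048 m and y of blue_rack_grip in the frame of peg_seat between -0.022 and 0.022 m and z of blue_rack_grip in the frame of peg_seat between 0.018 and 0.034 m and angle between blue_rack_grip's own z axis and vertical below 0.35 rad and linear speed of blue_rack below 0.05 m/s); the robot touches nothing.
It fails at once if the blue-handled rack is tipped by more than 40 degrees (angle between blue_rack_grip's own z axis and vertical above 0.7 rad).
It fails at once if the orange-handled rack is moved or tipped by more than 30 mm (distance of orange_rack_grip from where it was at the start of the episode above 0.03 m).
It fails at once if the amber bottle is moved by more than 30 mm or knocked over (distance of amber_bottle from where it was at the start of the episode above 0.03 m or angle between amber_bottle's own z axis and vertical above 0.5 rad).
It also fails if it takes over 40 s, if anything falls off the work surface, if the arm or the gripper's body presses on something with over 40 N, if the wrist force passes 120 N, or if a joint passes its speed limit or range.

## Robot

A 7-joint arm with a two-finger parallel gripper is mounted at the origin on the work surface. World frame = base frame: x ahead of the robot, y to its left, z up, the work surface at z = 0. Lengths are in m, angles in degrees, forces in N, time in s.
With the tool pointing down it reaches from about 0.4 to 0.85 m from the base axis. Payload 4.5 kg.
Tool frame: the origin (TCP) lies midway between the tips of the shut fingers; the grasp point (between the pads) lies 19 mm behind it; y points along the fingers, z is the direction in which the jaws open and shut, and the axes are right-handed (so a half turn about y gives the same grasp; the last joint's range is limited). The gripper opens to 85 mm and grips with 20 to 120 N. Pads are 22 mm wide; open, the fingers measure 114 mm over their backs; the gripper's body (76 mm by 85 mm) begins 54 mm behind the grasp point. The pads swing forward as they close: fully open they stand 13 mm farther back than shut.
Start: joints at [-66.016, 39.483, -11.15, 89.685, 9.013, 51.709, -12.324], TCP at [0.235, 0.579, 0.201] pointing down, gripper open.
Joint ranges: [-172.22, 172.22], [-26.19, 119.32], [-84.43, 86.54], [7.71, 146.69], [-57.33, 237.33], [2.42, 119.75], [-152.13, 152.13]. Speed limits (degrees/s): [147.25, 147.25, 180, 180, 180, 180, 180].

## Interface

Orientations are given as [roll, pitch, yaw] about the fixed x, y, z axes, in that order (R = Rz(yaw) Ry(pitch) Rx(roll)).
In Python, from bench import state, viewer, order gives the robot as it stands. The module is installed in compiled form; this text tells all that it offers.
- The arm moves only by the shell command python3 -m inch 'ROWS' [OPENING]. ROWS is JSON, a list of rows, each a list of 2 entries, a list of its own where there are three numbers: the shift along the tool's x, y, z in units of 50 mm (1.0 is 50 mm), then the turn, a rotation vector about the tool's x, y, z in units of 6 degrees (1.0 is 6 degrees). A call has 1 to 5 rows; each row is the pose to reach, as a shift and turn from the pose measured when the call began, along the tool's axes at that moment; what a row does not reach only later rows make up. A row lasts 1/10 s, in which the tool goes at most 50 mm and 8.59 degrees, less where a joint would pass 70% of its speed; a pose out of reach is approached as far as the arm can. A call with a gripper value outside its range is refused whole. OPENING is the finger opening in mm, from 0 to 85.4, set as the call begins (- or left out, the last holds). The fingers move at their own pace and stop on an object; the grip force is fixed at half the most. Time passes only in rows, so rows that repeat a pose let the fingers close. It gives the time, the measured TCP pose, the force and the opening at its end, in the units of the state.
- state(): the state, without advancing time (a new reading comes with each control period).
- viewer.get_image(name): name is "side" or "top"; returns the picture (420x560x3 uint8, red, green, blue); there is no depth.
- viewer.camera_info(name): a dict with "fovy" (degrees; the focal length in pixels is half the picture's height over the tangent of half this angle, whatever the lens; pixels are square), "cx", "cy" (the principal point, pixels), "rvec" (rotation vector, rad) and "tvec" (3), from world to camera coordinates, as OpenCV has them. Camera axes: x right, y down, z forward; pixel columns grow to the right and rows downward; lengths in m; the calibration is good to about 2 mm. A picture is of the moment at which its call begins. camera_info takes no time and is no camera call.
- order.finish_job(): hands the job in, once; it reports no verdict.
The state is a dict: "time_s": time; "joint_positions": joint angles; "dq": joint speeds; "tau": joint torques, N m; "eef_pos": TCP position; "eef_rot": TCP orientation; "force": force on the tool from outside, world axes, zero at the start; "torque": the same for the moment, N m; "width": finger opening in m.
Only numpy, scipy, OpenCV 4.12 (cv2) and the standard library are available. Lean on these libraries where they do the work, as an engineer would, in place of code of your own. Each camera call takes 0.05 s, during which the arm holds its last target.

## Working session

There is one attempt and no reset: what is moved stays moved. The work goes in short steps, Python scripts to look and compute and a shell command to move; the robot and the scene stay as the last step left them, time stands still between calls to the robot, and variables do not carry over. Pictures are saved under pics/ and viewed, and the job is handed in when it is done.

```bash
mkdir -p pics; python3 - <<'E'
from bench import state, viewer, order
import cv2
print(state())
for n in ("side","top"):
    print(n, viewer.camera_info(n))
    cv2.imwrite(f"pics/{n}0.png", viewer.get_image(n)[:,:,::-1])
E
```

```text
{'time_s': 0.0, 'joint_positions': array([-66.01691265,  39.53339408, -11.14365001,  89.74605012,
         9.0143939 ,  51.7097234 , -12.32457308]), 'dq': array([ 0.05280927, -0.0454983 , -0.03090302,  0.03474215, -0.04758219,
        0.00028985, -0.00094315]), 'tau': array([ 5.40727924e-04, -5.39601016e+01, -1.26648154e+00, -1.58544266e+01,
        9.08069109e-03,  9.38196899e-03, -1.80435302e-05]), 'eef_pos': array([0.23440154, 0.57860731, 0.20027582]), 'eef_rot': array([-9.01067104e+01, -9.97639787e-03, -2.20415686e+01]), 'force': array([ 0.46860565, -0.27329011,  1.13115063]), 'torque': array([ 0.05068868, -0.04513336,  0.02827652]), 'width': 0.08514616131431486}
side {'fovy': 50.867662555008124, 'cx': 282.3058707733687, 'cy': 206.80414746837954, 'rvec': array([ 2.07343274, -0.122712  ,  0.08901153]), 'tvec': array([-0.62676187,  0.12763177,  1.24181288])}
top {'fovy': 54.34450945121485, 'cx': 273.3526128760869, 'cy': 206.49550234595702, 'rvec': array([ 2.10730467, -2.1692944 ,  0.13148998]), 'tvec': array([-0.0701794 ,  0.62970587,  1.1245437 ])}
```

View pics/side0.png

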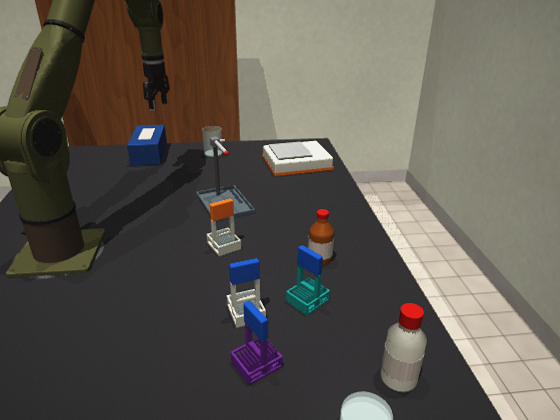

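View pics/top0.png

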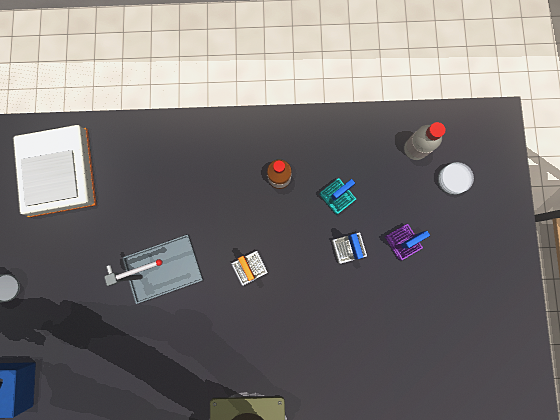

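Candidates for the blue grip (side / top pixels): the white-basket rack (245,271)/(358,246), the turquoise look-alike (310,260)/(344,187), and the purple look-alike (256,320)/(418,238). The description says white basket, so I choose the first and check it in a close crop.

```bash
cat > h.py <<'E'
import numpy as np, cv2
from bench import viewer
def cam(n):
    i=viewer.camera_info(n); R=cv2.Rodrigues(np.array(i['rvec']))[0]; t=np.array(i['tvec'])
    f=210/np.tan(np.radians(i['fovy']/2)); K=np.array([[f,0,i['cx']],[0,f,i['cy']],[0,0,1]])
    return K,R,t
def ray(n,p):
    K,R,t=cam(n); d=R.T@np.linalg.inv(K)@np.array([p[0],p[1],1.]); return -R.T@t,d/np.linalg.norm(d)
def onz(n,p,z):
    c,d=ray(n,p); return c+d*(z-c[2])/d[2]
def tri(pt,ps):
    A=[];b=[]
    for n,p in(("top",pt),("side",ps)):
        c,d=ray(n,p);M=np.eye(3)-np.outer(d,d);A.append(M);b.append(M@c)
    x=np.linalg.lstsq(np.vstack(A),np.hstack(b),rcond=None)[0]
    e=[np.linalg.norm(A[i]@x-b[i])*1000 for i in(0,1)]
    return x,e
def proj(n,X):
    K,R,t=cam(n); q=K@(R@np.array(X)+t); return q[:2]/q[2]
E
python3 - <<'E'
from h import *
s=cv2.imread("pics/side0.png");t=cv2.imread("pics/top0.png")
for n in("side","top"):print(n,ray(n,(280,210)))
a=s[240:340,200:320]; b=t[220:275,320:380]; c=t[225:310,95:210]; d=s[125:220,180:270]
def fit(x): return cv2.resize(x,(400,300),interpolation=cv2.INTER_CUBIC)
cv2.imwrite("pics/crop0.png",np.vstack([np.hstack([fit(a),fit(b)]),np.hstack([fit(c),fit(d)])]))
for n,im in(("side",s),("top",t)):
    h=cv2.cvtColor(im,cv2.COLOR_BGR2HSV)
    for nm,lo,hi in(("blue",(105,150,60),(125,255,255)),("orange",(8,200,150),(18,255,255)),("red",(0,200,120),(4,255,255)),("amb",(5,150,40),(14,255,255))):
        m=cv2.inRange(h,lo,hi); k,l,st,ce=cv2.connectedComponentsWithStats(m)
        for i in range(1,k):
            if st[i,4]>15: print(n,nm,st[i],ce[i].round(1))
E
```

```text
side (array([ 0.48533785, -1.09419042,  0.72000974]), array([ 0.10949813,  0.86468725, -0.49023068]))
top (array([ 0.46137464, -0.10875482,  1.20056612]), array([ 0.13313703,  0.00143721, -0.9910966 ]))
side blue [128 125  36  40 981] [144.7 146.5]
side blue [298 245  24  31 512] [309.5 259.8]
side blue [229 258  30  27 621] [244.  270.7]
side blue [244 301  24  40 619] [255.5 320.5]
side orange [210 199  22   8  72] [220.4 202.7]
side orange [318 225   6  10  38] [321.2 230.6]
side red [317 209  12   7  65] [322.3 212.1]
side red [401 303  23  16 283] [411.7 310.6]
side amb [ 35   0  17  28 256] [42.7  9.2]
side amb [   63     0   176   146 19349] [155.7  74.6]
side amb [262 155  72  21 214] [297.5 169.9]
side amb [210 199  24  22 372] [221.1 210.2]
side amb [309 218  25  26 489] [321.1 231.5]
side amb [323 257   9   8  37] [326.6 260.8]
top blue [331 179  24  21 166] [342.6 189.2]
top blue [401 231  29  17 201] [415.4 239.3]
top blue [349 233  14  26 206] [355.5 246. ]
top blue [   0  364   35   54 1513] [ 16.3 390.8]
top orange [242 256  12  23  24] [248.  266.5]
top red [431 130  14   7  27] [438.4 133.7]
top red [273 160  12  12  96] [278.6 165.5]
top red [156 260   5   5  19] [158.3 261.9]
top amb [ 84 128   4   9  17] [ 86.3 131.9]
top amb [267 160  24  24 325] [278.9 173.5]
top amb [ 92 181   3  16  29] [ 93.  188.4]
top amb [ 58 198  38  14  63] [ 80.7 206.2]
top amb [ 30 211  27   6  34] [ 43.  213.8]
top amb [244 258   7  13  16] [246.6 263.2]
```

View pics/crop0.png

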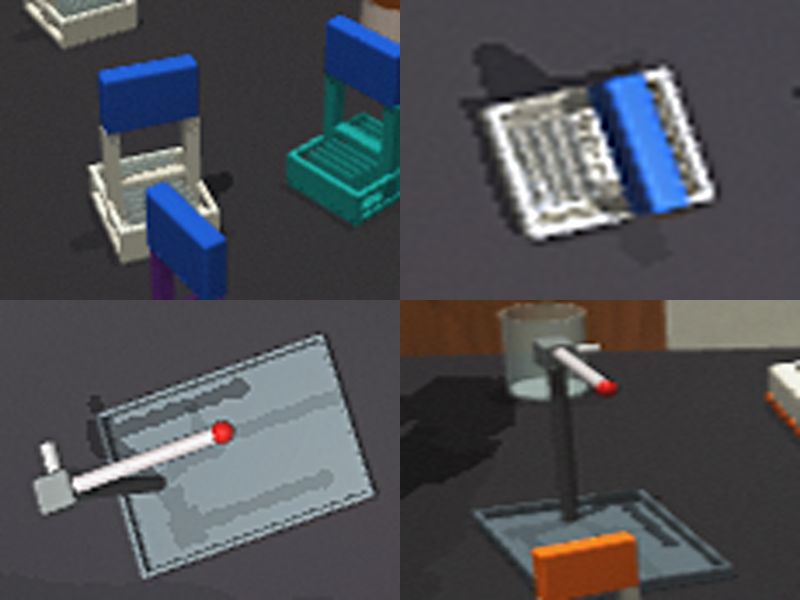

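The crop shows the chosen rack with a white basket and a blue grip (top ≈(356,246)). Nearby are the turquoise and purple ones. The stand's peg runs from a boss near (110,275) to a red ball at (158,262) in the top view. Now I measure.

```bash
python3 - <<'E'
from h import *
s=cv2.imread("pics/side0.png");t=cv2.imread("pics/top0.png")
def face(im,roi,lo,hi):
    x0,y0,x1,y1=roi; h=cv2.cvtColor(im[y0:y1,x0:x1],cv2.COLOR_BGR2HSV); m=cv2.inRange(h,lo,hi)
    p=np.argwhere(m>0)[:,::-1].astype(np.float32); return p+[x0,y0]
for nm,roi,lo,hi in(("blue",(345,228,368,264),(100,120,170),(125,255,255)),("orange",(225,245,275,290),(5,120,200),(22,255,255))):
    p=face(t,roi,lo,hi).astype(np.float32); r=cv2.minAreaRect(p); print(nm,len(p),r)
    bx=cv2.boxPoints(r); W=np.array([onz("top",q,.145)[:2] for q in bx]); 
    c=onz("top",r[0],.145); e=W[1:]-W[:-1]
    print(c.round(4),[(round(np.linalg.norm(v)*1000),round(np.degrees(np.arctan2(v[1],v[0])),1)) for v in e])
    print("front side proj centre",proj("side",[c[0],c[1],.12]))
print("ball",tri((158.3,261.9),(227.,153.)))
for n,im in(("side",s),("top",t)):
    h=cv2.cvtColor(im,cv2.COLOR_BGR2HSV); m=cv2.inRange(h,(0,130,90),(5,255,255))|cv2.inRange(h,(172,130,90),(180,255,255))
    k,l,st,ce=cv2.connectedComponentsWithStats(m)
    for i in range(1,k):
        if st[i,4]>15: print(n,st[i],ce[i].round(2))
a=s[130:215,190:260]
cv2.imwrite("pics/c1.png",np.hstack([cv2.resize(t[250:300,95:175],(640,400),interpolation=0)[:,:400],cv2.resize(s[130:170,205:245],(400,400),interpolation=0)]))
print("amber foot top/side", )
E
```

```text
blue 142 ((356.784423828125, 245.6147003173828), (24.999265670776367, 5.555392265319824), 73.3007583618164)
[ 0.5052 -0.301   0.145 ] [(14, np.float64(-75.0)), (63, np.float64(-166.5)), (14, np.float64(104.9))]
front side proj centre [243.36281801 270.83291455]
orange 147 ((245.70001220703125, 267.8999938964844), (24.59674644470215, 5.81377649307251), 63.43495178222656)
[ 0.4566 -0.0152  0.145 ] [(15, np.float64(-65.1)), (63, np.float64(-154.3)), (15, np.float64(114.7))]
front side proj centre [220.76433324 209.34761074]
ball (array([0.47909726, 0.19237977, 0.20262383]), [np.float64(2.0024694801101766), np.float64(2.002469480110007)])
side [224 151   5   4  17] [226.12 152.41]
side [317 209  12  11 107] [322.08 213.65]
side [400 303  24  27 511] [410.87 315.6 ]
top [429 122  17  15 197] [436.93 129.25]
top [273 160  12  12 112] [278.64 165.74]
top [156 259   6   7  28] [158.61 262.07]
amber foot top/side
```

View pics/c1.png

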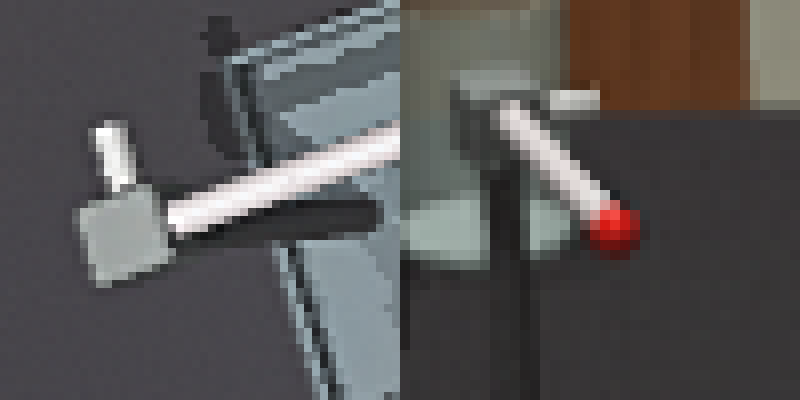

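```bash
python3 - <<'E'
from h import *
t=cv2.imread("pics/top0.png")
ball=onz("top",(158.5,262.0),.204); print("ball",ball)
h=cv2.cvtColor(t,cv2.COLOR_BGR2HSV); m=cv2.inRange(h,(0,0,175),(180,60,255)); m[:258]=0;m[285:]=0;m[:,:116]=0;m[:,157:]=0
p=np.argwhere(m>0)[:,::-1].astype(np.float32); l=cv2.fitLine(p,cv2.DIST_HUBER,0,.01,.01).ravel(); print(len(p),l)
q=[l[2:]+l[:2]*((x-l[2])/l[0]) for x in(117,155)]
W=[onz("top",k,.208) for k in q]; d=(W[1]-W[0]); d/=np.linalg.norm(d); print(W,np.degrees(np.arctan2(d[1],d[0])))
boss=onz("top",(109.8,278.6),.214); print("boss",boss, np.linalg.norm(boss[:2]-ball[:2]))
d2=ball-boss; d2=d2[:2]/np.linalg.norm(d2[:2]); print(np.degrees(np.arctan2(d2[1],d2[0])))
for dd in(d[:2],d2): print("seat",ball[:2]-.05*dd)
print("bottle",onz("top",(278.6,165.5),.15), onz("side",(322,262),0))
# trial: tray centre
hh=cv2.inRange(t[230:310,110:210],(100,90,80),(190,180,165)); c=max(cv2.findContours(hh,0,2)[0],key=cv2.contourArea)
r=cv2.minAreaRect(c); ctr=np.array(r[0])+[110,230]; print("tray",onz("top",ctr,.012),[onz("top",b+[110,230],.015)[:2].round(3) for b in cv2.boxPoints(r)])
E
```

```text
ball [0.47681861 0.1914394  0.204     ]
180 [  0.94242936  -0.33440524 135.65672    270.15634   ]
[array([0.44419046, 0.29048872, 0.208     ]), array([0.47389127, 0.19871073, 0.208     ])] -72.06760048712235
boss [0.44044697 0.3053564  0.214     ] 0.11958251576596335
-72.29265312552327
seat [0.46142388 0.23901043]
seat [0.46161085 0.23907053]
bottle [ 0.72071513 -0.10706451  0.15      ] [ 0.72603937 -0.12615057  0.        ]
tray [0.46007436 0.24060184 0.012     ] [array([0.495, 0.363]), array([0.559, 0.165]), array([0.425, 0.118]), array([0.363, 0.312])]
```

```bash
cat > go.py <<'E'
import sys,numpy as np
from scipy.spatial.transform import Rotation as Ro
from bench import state
def go(*T):
    s=state(); R=Ro.from_euler('xyz',s['eef_rot'],degrees=True)
    print("at",s['eef_pos'].round(4),s['eef_rot'].round(1),"w",round(s['width'],4),"F",s['force'].round(1),"t",round(s['time_s'],2),"q7",s['joint_positions'][6].round(0))
    for x,y,z,yaw in T:
        d=R.inv().apply(np.array([x,y,z])-s['eef_pos'])/.05
        rv=(R.inv()*Ro.from_euler('xyz',[-90,0,yaw],degrees=True)).as_rotvec(degrees=True)/6
        print("shift",d.round(3),"turn",rv.round(2))
if __name__=="__main__":
    a=list(map(float,sys.argv[1:])); go(*[a[i:i+4] for i in range(0,len(a),4)])
E
python3 go.py 0.40 0.42 0.34 -58
```

```text
at [0.2344 0.5787 0.2003] [-90.1  -0.  -22. ] w 0.0853 F [ 1.   0.4 -0.3] t 0.1 q7 -12.0
shift [ 4.261 -2.79  -1.703] turn [0.02 5.99 0.01]
```

```bash
python3 -m inch '[[[0.2,-0.9,-0.1],[0,1.2,0]],[[0.7,-1.7,-0.3],[0,2.4,0]],[[1.4,-2.4,-0.6],[0,3.6,0]],[[2.3,-2.8,-0.9],[0,4.8,0]],[[3.2,-2.8,-1.3],[0,6,0]]]' 85; python3 go.py 0.53 0.2 0.34 -94
```

```text
time_s: 0.6
eef_pos: [0.3584, 0.4613, 0.3435]
eef_rot: [-89.7, 0.1, -58.2]
force: [-0.0, 0.9, 0.1]
width: 0.085
at [0.3584 0.4613 0.3435] [-89.7   0.1 -58.2] w 0.085 F [-0.   0.9  0.1] t 0.6 q7 -26.0
shift [6.25  0.057 0.165] turn [-0.04  5.96 -0.03]
```

```bash
python3 -m inch '[[[0.95,0,0.1],[0,1.2,0]],[[1.9,0,0.1],[0,2.4,0]],[[2.9,0,0.1],[0,3.6,0]],[[3.9,0,0.1],[0,4.8,0]],[[4.8,0,0.1],[0,6,0]]]'; python3 go.py 0.57 0.0 0.33 -130
```

```text
time_s: 1.1
eef_pos: [0.4898, 0.2572, 0.3428]
eef_rot: [-89.9, 0.2, -94.6]
force: [0.4, 0.4, 0.1]
width: 0.0852
at [0.4898 0.2572 0.3428] [-89.9   0.2 -94.6] w 0.0852 F [0.4 0.4 0.1] t 1.1 q7 -32.0
shift [5.    0.242 2.009] turn [-0.01  5.9  -0.04]
```

```bash
python3 -m inch '[[[0.9,0,0.3],[0,1.2,0]],[[1.8,0,0.7],[0,2.4,0]],[[2.7,0.1,1.1],[0,3.6,0]],[[3.6,0.1,1.4],[0,4.8,0]],[[4.5,0.2,1.8],[0,5.9,0]]]'; python3 go.py 0.54 -0.2 0.3 -165.8
```

```text
time_s: 1.6
eef_pos: [0.5616, 0.0241, 0.3323]
eef_rot: [-90.0, 0.3, -130.2]
force: [1.0, -0.2, 0.8]
width: 0.0849
at [0.5616 0.0241 0.3323] [ -90.     0.3 -130.2] w 0.0849 F [ 1.  -0.2  0.8] t 1.6 q7 -37.0
shift [3.702 0.627 2.566] turn [ 0.02  5.93 -0.04]
```

```bash
python3 -m inch '[[[0.75,0.1,0.5],[0,1.2,0]],[[1.5,0.2,1.0],[0,2.4,0]],[[2.2,0.3,1.5],[0,3.6,0]],[[2.9,0.45,2.05],[0,4.8,0]],[[3.7,0.6,2.55],[0,5.9,0]]]'; python3 go.py 0.505 -0.301 0.2 -165.8
```

```text
time_s: 2.1
eef_pos: [0.5396, -0.2002, 0.3007]
eef_rot: [-90.2, 0.2, -165.8]
force: [1.3, -0.9, -0.0]
width: 0.085
at [ 0.5396 -0.2002  0.3007] [ -90.2    0.2 -165.8] w 0.085 F [ 1.3 -0.9 -0. ] t 2.1 q7 -42.0
shift [1.171 2.003 1.792] turn [ 0.04 -0.01 -0.03]
```

```bash
python3 -m inch '[[[0.4,0.4,0.5],[0,0,0]],[[0.8,0.8,1.0],[0,0,0]],[[1.17,1.2,1.4],[0,0,0]],[[1.17,1.6,1.79],[0,0,0]],[[1.17,2.0,1.79],[0,0,0]]]'; python3 - <<'E'
from h import *
for n in("side","top"): cv2.imwrite(f"pics/{n}1.png",viewer.get_image(n)[:,:,::-1])
s=cv2.imread("pics/side1.png")[180:330,180:330];t=cv2.imread("pics/top1.png")[200:290,310:430]
cv2.imwrite("pics/c2.png",np.hstack([cv2.resize(s,(400,400)),cv2.resize(t,(400,400))]))
E
python3 go.py 0.505 -0.301 0.104 -165.8
```

```text
time_s: 2.6
eef_pos: [0.504, -0.3045, 0.1993]
eef_rot: [-90.1, 0.2, -166.1]
force: [0.8, 0.9, -0.1]
width: 0.0849
at [ 0.5029 -0.2997  0.1973] [-9.050e+01 -1.000e-01 -1.659e+02] w 0.0844 F [-0.5  0.5 -0.6] t 2.7 q7 -29.0
shift [-0.036  1.865  0.051] turn [ 0.08 -0.01  0.01]
```

View pics/c2.png

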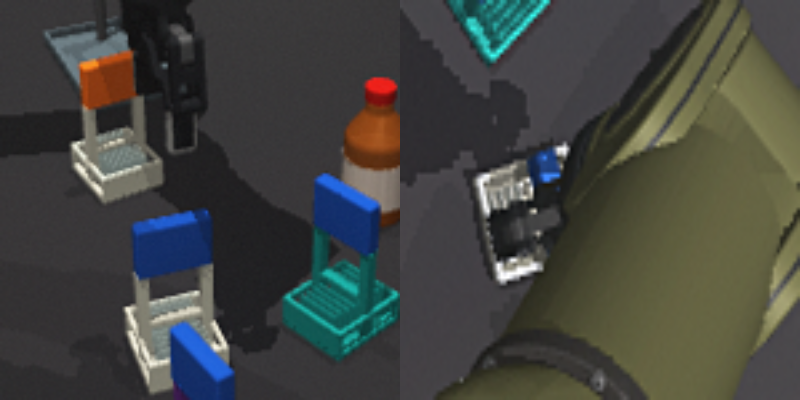

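```bash
python3 -c "
from h import *
print(proj('side',[.503,-.2997,.1973]),proj('side',[.505,-.301,.145]))"; python3 go.py 0.505 -0.301 0.104 -165.8
```

```text
[241.17376634 241.43694749] [242.90482906 261.66824796]
at [ 0.5029 -0.2997  0.1973] [-9.050e+01 -1.000e-01 -1.659e+02] w 0.0844 F [-0.5  0.5 -0.6] t 2.7 q7 -29.0
shift [-0.036  1.865  0.051] turn [ 0.08 -0.01  0.01]
```

```bash
python3 -c "
from h import *
c=np.array([.503,-.2997,.21]);u=np.array([-.242,.97,0])
for k in(-.05,-.0425,.0425,.05): print(k,proj('side',c+k*u),proj('top',c+k*u))
a=cv2.imread('pics/side1.png')[150:290,200:320]
cv2.imwrite('pics/c3.png',cv2.resize(a,(600,600),interpolation=2))"
```

```text
-0.05 [247.99017761 248.9663163 ] [381.11435642 239.67250035]
-0.0425 [246.8977081  247.01425214] [378.12573373 240.51524819]
0.0425 [235.47448529 226.60282321] [344.19889011 250.08212133]
0.05 [234.54406387 224.94031245] [341.20041398 250.92764769]
```

View pics/c3.png

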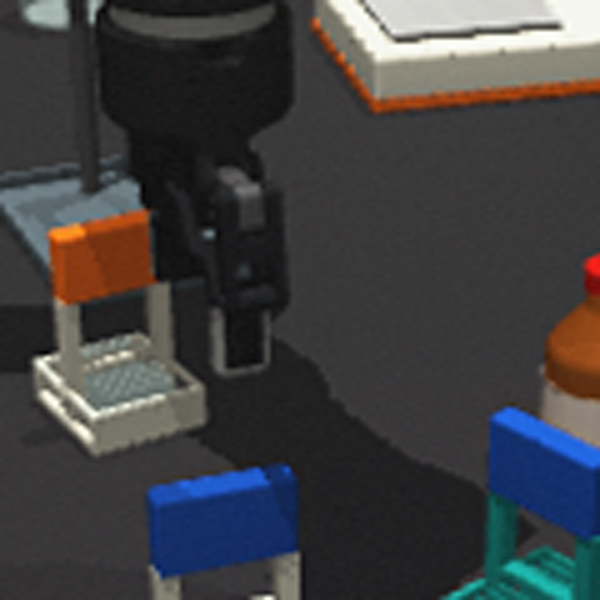

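```bash
python3 -c "
from h import *
a=cv2.imread('pics/side1.png')[200:280,220:280].astype(float)
a=np.clip(a*3.5,0,255).astype(np.uint8)
cv2.imwrite('pics/c4.png',cv2.resize(a,(450,600),interpolation=0))"
```

```text
(no output)
```

View pics/c4.png

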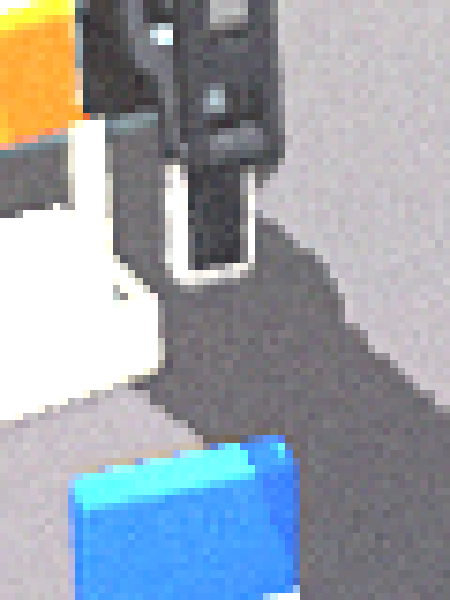

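```bash
python3 -c "
from h import *
c=np.array([.2344,.5787,.2003]);u=np.array([.375,.927,0])
for k in(-.0425,.0,.0425): print(k,proj('side',c+k*u),proj('side',c+k*u+[0,0,.013]))
print(ray('side',(248,238)),onz('side',(248,238),.21))
a=cv2.imread('pics/side0.png')[60:120,125:185].astype(float)
a=np.clip(a*2.5,0,255).astype(np.uint8)
cv2.imwrite('pics/c5.png',cv2.resize(a,(600,600),interpolation=0))"
```

```text
-0.0425 [154.24154584 121.01297092] [153.78974989 117.60342521]
0.0 [159.86959609 117.64472522] [159.44878525 114.29610517]
0.0425 [165.26058063 114.41835735] [164.86856964 111.12861099]
(array([ 0.48533785, -1.09419042,  0.72000974]), array([ 0.03424372,  0.83863859, -0.54361079])) [ 0.51746494 -0.30738881  0.21      ]
```

View pics/c5.png

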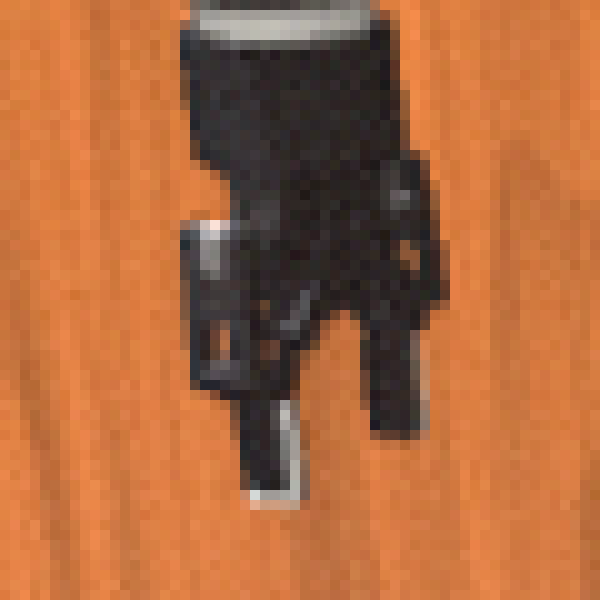

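The visible fingertip (248,238) lies about 27 mm higher than the stated TCP and opening predict. The start picture shows the same offset. I shut the fingers here, clear above the rack, to measure the real tip position.

```bash
python3 -m inch '[[[0,0,0],[0,0,0]],[[0,0,0],[0,0,0]],[[0,0,0],[0,0,0]],[[0,0,0],[0,0,0]],[[0,0,0],[0,0,0]]]' 16; python3 go.py 0.505 -0.301 0.104 -165.8; python3 - <<'E'
from h import *
from bench import state
p=state()['eef_pos']
for n in("side",): cv2.imwrite(f"pics/{n}2.png",viewer.get_image(n)[:,:,::-1])
a=cv2.imread('pics/side2.png')[200:280,220:280].astype(float)
cv2.imwrite('pics/c6.png',cv2.resize(np.clip(a*3.5,0,255).astype(np.uint8),(450,600),interpolation=0))
for k in(0,.013,.03,.04): print(k,proj('side',p+[0,0,k]))
E
```

```text
time_s: 3.2
eef_pos: [0.5033, -0.2997, 0.1978]
eef_rot: [-90.5, -0.0, -165.9]
force: [-0.2, 0.7, -1.0]
width: 0.016
at [ 0.5033 -0.2997  0.1978] [ -90.5   -0.  -165.9] w 0.016 F [-0.2  0.7 -1. ] t 3.2 q7 -29.0
shift [-0.028  1.876  0.049] turn [ 0.08 -0.01  0.  ]
0 [241.29260315 241.22380681]
0.013 [241.09040758 236.09742293]
0.03 [240.82186863 229.28899568]
0.04 [240.66167263 225.22745179]
```

View pics/c6.png

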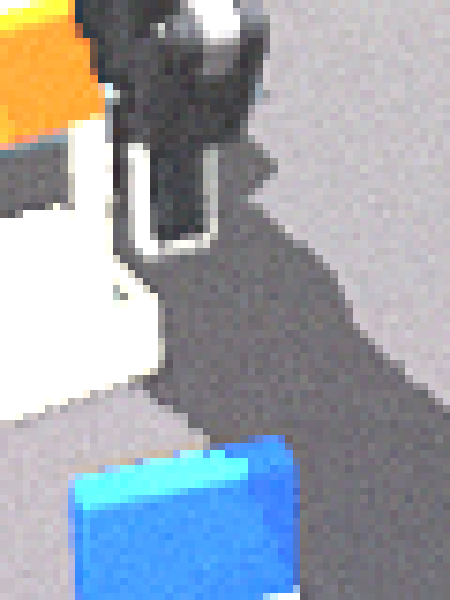

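```bash
python3 - <<'E'
from h import *
cv2.imwrite("pics/top2.png",viewer.get_image("top")[:,:,::-1])
o=[]
for n in(1,2):
    a=cv2.imread(f'pics/top{n}.png')[225:270,325:375].astype(float)
    o.append(cv2.resize(np.clip(a*2.5,0,255).astype(np.uint8),(400,360),interpolation=0))
cv2.imwrite('pics/c7.png',np.hstack(o))
E
```

```text
(no output)
```

View pics/c7.png

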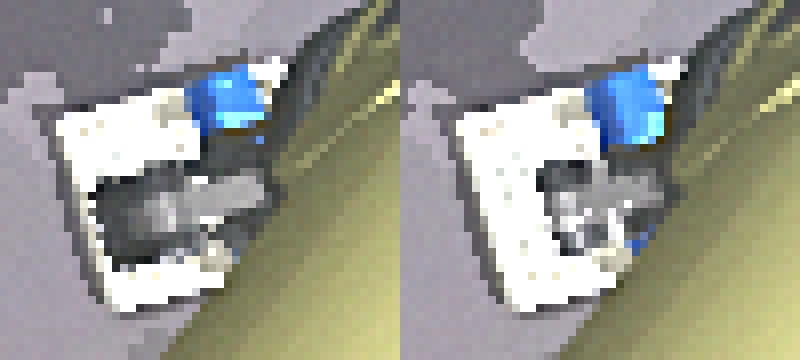

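Both views agree with the stated xy. Shut, the tip sits at z≈0.224 while the TCP reads 0.198, so the fingers end about 26 mm higher than the reading says. I descend in stages and check visually.

```bash
python3 -m inch '[[[0,0,0],[0.08,0,0]],[[0,0,0.05],[0.08,0,0]],[[0,0.5,0.05],[0.08,0,0]],[[0,1,0.05],[0.08,0,0]],[[0,1.5,0.05],[0.08,0,0]]]' 70; python3 - <<'E'
from h import *
from bench import state
p=state()['eef_pos'];print(p,state()['eef_rot'],state()['width'],state()['force'])
cv2.imwrite("pics/side3.png",viewer.get_image("side")[:,:,::-1])
a=cv2.imread('pics/side3.png')[220:300,210:270].astype(float)
cv2.imwrite('pics/c8.png',cv2.resize(np.clip(a*2.5,0,255).astype(np.uint8),(450,600),interpolation=0))
E
```

```text
time_s: 3.8
eef_pos: [0.5039, -0.3018, 0.1219]
eef_rot: [-90.0, 0.0, -165.9]
force: [0.4, 0.3, 0.4]
width: 0.0701
[ 0.50387348 -0.30176892  0.12193551] [-8.99557017e+01  1.00833049e-02 -1.65866229e+02] 0.07011644204567799 [0.40693122 0.30758007 0.421337  ]
```

View pics/c8.png

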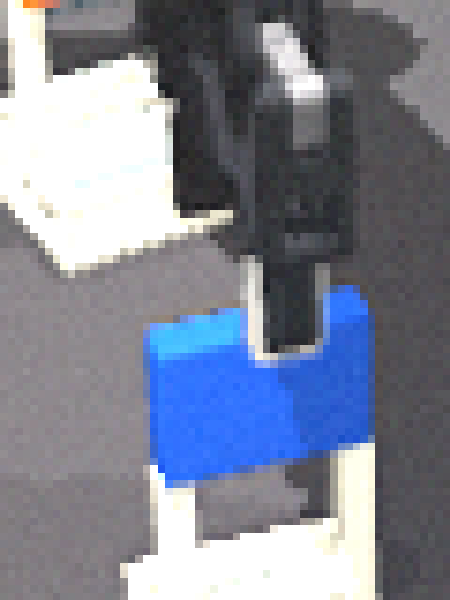

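```bash
python3 -c "
from h import *
c,d=ray('side',(248,268))
for y in(-.338,-.345,-.352): print(c+d*(y-c[1])/d[1])"; python3 go.py .505 -.302 .08 -165.8
```

```text
[ 0.514285   -0.338       0.15460165]
[ 0.51401704 -0.345       0.15983559]
[ 0.51374908 -0.352       0.16506953]
at [ 0.5014 -0.2998  0.118 ] [ -90.3   -0.3 -165.9] w 0.07 F [ 0.3  0.6 -2.8] t 3.85 q7 -26.0
shift [-0.062  0.759  0.063] turn [ 0.04 -0.01  0.05]
```

```bash
python3 -m inch '[[[-0.05,0.3,0.05],[0,0,0.05]],[[-0.05,0.6,0.05],[0,0,0.05]],[[-0.05,0.72,0.05],[0,0,0.05]],[[-0.05,0.72,0.05],[0,0,0.05]]]' 70; python3 - <<'E'
from h import *
from bench import state
p=state()['eef_pos'];print(p,state()['eef_rot'],state()['width'],state()['force'])
cv2.imwrite("pics/side4.png",viewer.get_image("side")[:,:,::-1])
a=cv2.imread('pics/side4.png')[220:300,210:270].astype(float)
cv2.imwrite('pics/c9.png',cv2.resize(np.clip(a*2.5,0,255).astype(np.uint8),(450,600),interpolation=0))
E
```

```text
time_s: 4.25
eef_pos: [0.504, -0.3014, 0.0817]
eef_rot: [-90.3, -0.0, -165.9]
force: [-1.5, 0.0, -0.3]
width: 0.0699
[ 0.5040082  -0.30144566  0.08170896] [-9.03037098e+01 -3.28067097e-02 -1.65857192e+02] 0.06986666837653768 [-1.51217813  0.00413263 -0.3488646 ]
```

View pics/c9.png

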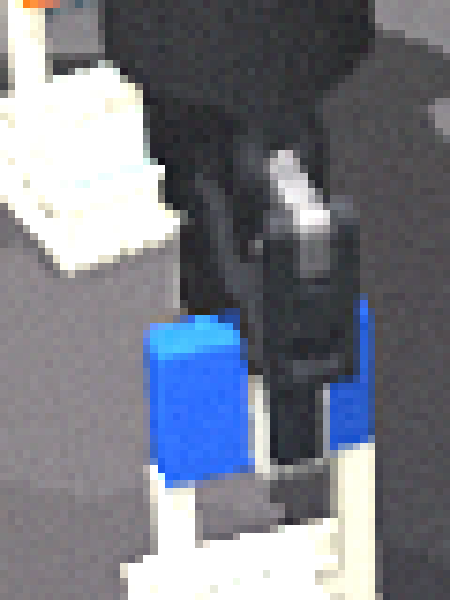

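```bash
python3 -m inch '[[[0,0,0],[0,0,0]],[[0,0,0],[0,0,0]],[[0,0,0],[0,0,0]],[[0,0,0],[0,0,0]],[[0,0,0],[0,0,0]]]' 5; python3 - <<'E'
from h import *
from bench import state
p=state()['eef_pos'];print(p,state()['eef_rot'],state()['width'],state()['force'])
cv2.imwrite("pics/side5.png",viewer.get_image("side")[:,:,::-1])
a=cv2.imread('pics/side5.png')[220:320,210:285].astype(float)
cv2.imwrite('pics/c10.png',cv2.resize(np.clip(a*2.5,0,255).astype(np.uint8),(450,600),interpolation=0))
E
```

```text
time_s: 4.8
eef_pos: [0.5049, -0.302, 0.083]
eef_rot: [-90.2, 0.1, -165.9]
force: [0.4, 0.9, 4.4]
width: 0.0152
[ 0.50490577 -0.3020313   0.08300637] [-9.02000755e+01  7.44220250e-02 -1.65858267e+02] 0.015223377824502489 [0.43690422 0.92758872 4.42681775]
```

View pics/c10.png

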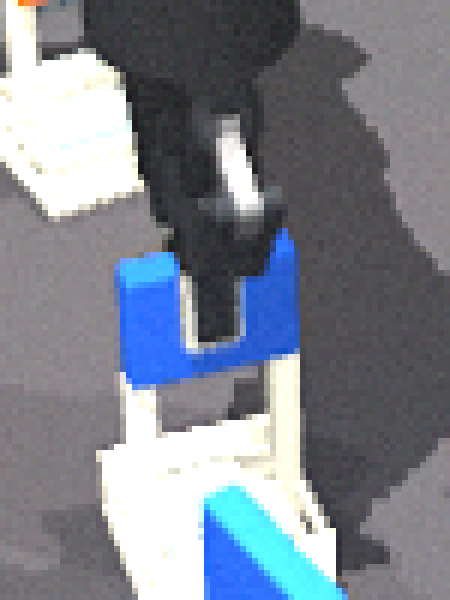

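Gripped: opening 15.2 mm, and the pads end about 11 mm above the eye's roof. I lift it.

```bash
python3 -m inch '[[[0,-0.3,0],[0,0,0]],[[0,-0.9,0],[0,0,0]],[[0,-1.8,0],[0,0,0]],[[0,-2.8,0],[0,0,0]],[[0,-3.8,0],[0,0,0]]]'; python3 go.py 0.55 -0.1 0.29 -162.1 0.509 0.096 0.29 -162.1
```

```text
time_s: 5.35
eef_pos: [0.5038, -0.302, 0.2739]
eef_rot: [-90.3, -0.0, -165.9]
force: [1.3, -0.8, -2.8]
width: 0.0148
at [ 0.5038 -0.302   0.2739] [ -90.3   -0.  -165.9] w 0.0148 F [ 1.3 -0.8 -2.8] t 5.35 q7 -31.0
shift [-1.882 -0.304 -3.694] turn [ 0.05 -0.63  0.01]
shift [-2.044 -0.283 -7.695] turn [ 0.05 -0.63  0.01]
```

```bash
python3 -m inch '[[[-0.2,-0.1,-0.4],[0,-0.1,0]],[[-0.6,-0.3,-1.1],[0,-0.3,0]],[[-1.0,-0.3,-1.9],[0,-0.6,0]],[[-1.3,-0.3,-2.6],[0,-0.6,0]],[[-1.6,-0.3,-3.3],[0,-0.6,0]]]'; python3 - <<'E'
from h import *
o=[]
for n in("side","top"): cv2.imwrite(f"pics/{n}6.png",viewer.get_image(n)[:,:,::-1]); 
cv2.imwrite("pics/c11.png",cv2.imread("pics/side6.png")[100:340,120:400])
E
python3 go.py 0.509 0.096 0.29 -162.1
```

```text
time_s: 5.85
eef_pos: [0.5406, -0.1204, 0.289]
eef_rot: [-90.4, -0.1, -162.2]
force: [0.9, -0.5, -1.6]
width: 0.0153
at [ 0.542  -0.1139  0.2882] [ -90.7   -0.  -161.6] w 0.0152 F [ 0.1 -0.1 -2.5] t 5.95 q7 -47.0
shift [-0.697  0.014 -4.192] turn [0.11 0.08 0.01]
```

View pics/c11.png

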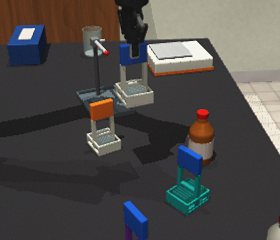

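```bash
python3 -m inch '[[[-0.1,0,-0.6],[0.1,0.1,0]],[[-0.2,0,-1.4],[0.1,0.1,0]],[[-0.4,0,-2.3],[0.1,0.1,0]],[[-0.6,0,-3.2],[0.1,0.1,0]],[[-0.7,0,-4.0],[0.1,0.1,0]]]'; python3 - <<'E'
from h import *
from bench import state
for n in("side","top"): cv2.imwrite(f"pics/{n}7.png",viewer.get_image(n)[:,:,::-1]); 
s=cv2.imread("pics/side7.png")[90:240,180:330];t=cv2.imread("pics/top7.png")[190:310,90:290]
cv2.imwrite("pics/c12.png",np.hstack([cv2.resize(s,(400,400)),cv2.resize(t,(400,240),interpolation=2) if 0 else cv2.copyMakeBorder(cv2.resize(t,(400,240)),0,160,0,0,0)]))
p=state()['eef_pos']; print(p,proj('side',p+[0,0,.037]),proj('side',p+[0,0,.012]),proj('top',p+[0,0,.062]))
E
python3 go.py 0.509 0.096 0.215 -162.1
```

```text
time_s: 6.45
eef_pos: [0.5114, 0.0892, 0.2899]
eef_rot: [-90.1, -0.1, -162.2]
force: [0.0, 1.3, -2.4]
width: 0.0153
[0.51001212 0.09487383 0.28919609] [235.89409544 124.23797061] [236.24161979 132.85451234] [183.67842099 244.09918468]
at [0.51   0.0949 0.2892] [ -90.4   -0.2 -161.6] w 0.015 F [ 0.1  0.1 -2.6] t 6.55 q7 -69.0
shift [ 0.007  1.484 -0.018] turn [0.07 0.09 0.03]
```

View pics/c12.png

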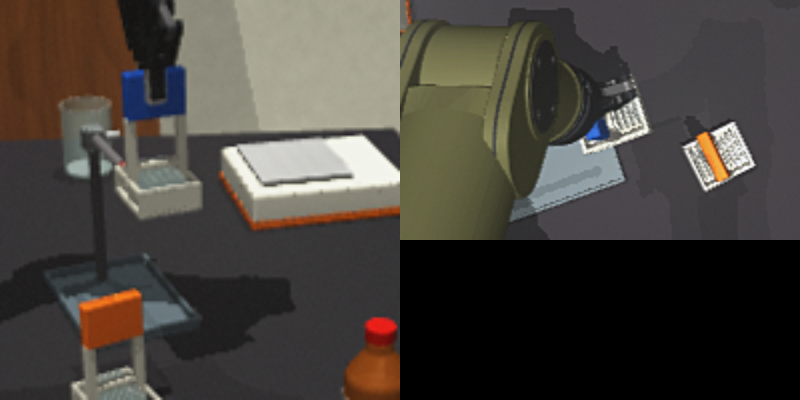

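```bash
python3 -m inch '[[[0,0.4,0],[0.07,0.09,0]],[[0,0.8,0],[0.07,0.09,0]],[[0,1.2,0],[0.07,0.09,0]],[[0,1.48,0],[0.07,0.09,0]],[[0,1.48,0],[0.07,0.09,0]]]'; python3 - <<'E'
from h import *
from bench import state
p=state()['eef_pos']; print(p)
for n in("side",): cv2.imwrite(f"pics/{n}8.png",viewer.get_image(n)[:,:,::-1]); 
im=cv2.imread("pics/side8.png");s=im[120:220,200:275]
cv2.imwrite("pics/c13.png",cv2.resize(np.clip(s*1.5,0,255).astype(np.uint8),(450,600),interpolation=2))
g=p+[0,0,.037]; u=np.array([.951,.309,0]); 
for k in(-.033,.033):
  for z in(.025,-.025): print(proj('side',g+u*k+[0,0,z]).round(1))
h=cv2.cvtColor(im,cv2.COLOR_BGR2HSV)[100:240,200:290]; m=cv2.inRange(h,(105,150,60),(125,255,255)); q=np.argwhere(m>0)
c=max(cv2.findContours(m,0,2)[0],key=cv2.contourArea)[:,0]+[200,100]; print(c.min(0),c.max(0),[tuple(c[np.argmin(c@v)]) for v in((1,1),(1,-1),(-1,1),(-1,-1))])
E
python3 go.py 0.509 0.096 0.215 -162.1
```

```text
time_s: 7.05
eef_pos: [0.5076, 0.0942, 0.2132]
eef_rot: [-90.0, -0.5, -162.2]
force: [-0.6, 0.0, -2.9]
width: 0.0153
[0.50759653 0.09424408 0.21315752]
[224.6 143.4]
[225.5 160. ]
[246.7 140.1]
[247.1 156.4]
[226 141] [248 159] [(np.int64(226), np.int64(143)), (np.int64(226), np.int64(158)), (np.int64(248), np.int64(142)), (np.int64(248), np.int64(156))]
at [0.5087 0.0943 0.2144] [ -90.    -0.4 -162.2] w 0.0154 F [-0.   0.5 -2. ] t 7.1 q7 -66.0
shift [-0.017 -0.013 -0.03 ] turn [-0.01 -0.01  0.06]
```

View pics/c13.png

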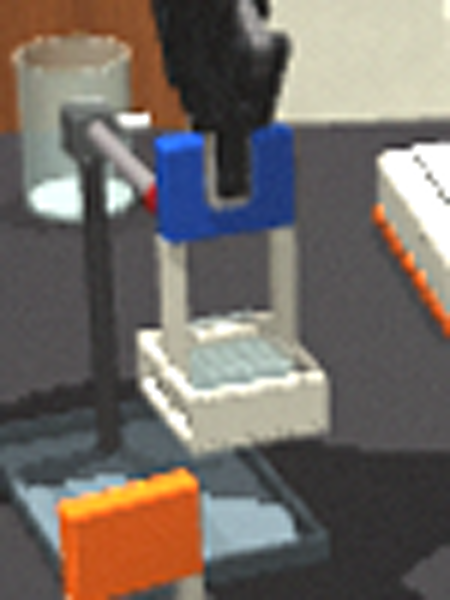

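Predicted and seen grip outlines agree within 1–2 px: grip at ≈(0.510, 0.094, 0.251), on the peg's line. I thread it in slowly.

```bash
python3 go.py 0.4795 0.182 0.215 -162.1 0.4615 0.234 0.215 -162.1;  python3 -m inch '[[[0,0,-0.3],[0,0,0]],[[0,0,-0.7],[0,0,0]],[[0,0,-1.1],[0,0,0]],[[0,0,-1.5],[0,0,0]],[[0,0,-1.8],[0,0,0.06]]]'; python3 - <<'E'
from h import *
from bench import state
p=state()['eef_pos']; print(p)
for n in("side",): cv2.imwrite(f"pics/{n}9.png",viewer.get_image(n)[:,:,::-1]); 
im=cv2.imread("pics/side9.png");s=im[110:210,195:270]
cv2.imwrite("pics/c14.png",cv2.resize(np.clip(s*1.5,0,255).astype(np.uint8),(450,600),interpolation=2))
E
python3 go.py 0.4615 0.234 0.215 -162.1
```

```text
at [0.5087 0.0943 0.2144] [ -90.    -0.4 -162.2] w 0.0154 F [-0.   0.5 -2. ] t 7.1 q7 -66.0
shift [ 0.018 -0.014 -1.848] turn [-0.01 -0.01  0.06]
shift [ 0.042 -0.015 -2.948] turn [-0.01 -0.01  0.06]
time_s: 7.6
eef_pos: [0.4815, 0.1813, 0.2152]
eef_rot: [-90.0, 0.1, -162.1]
force: [0.7, 0.9, -2.1]
width: 0.0153
[0.48153628 0.18125522 0.21520289]
at [0.4802 0.1841 0.2149] [-9.010e+01  1.000e-01 -1.619e+02] w 0.0155 F [-0.6  2.2 -2.3] t 7.65 q7 -75.0
shift [ 4.700e-02  1.000e-03 -1.064e+00] turn [ 0.02  0.03 -0.01]
```

View pics/c14.png

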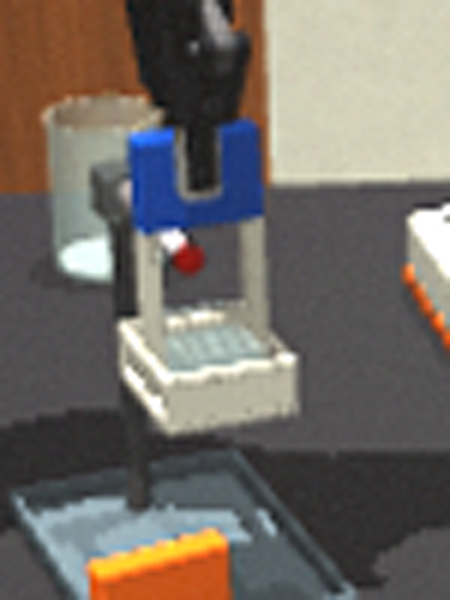

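The red ball shows inside the eye at (226,153), about 6 mm left of the opening's middle. I shift slightly sideways while going on.

```bash
python3 -m inch '[[[0.06,0,-0.2],[0,0,0]],[[0.12,0,-0.45],[0,0,0]],[[0.12,0,-0.7],[0,0,0]],[[0.12,0,-0.95],[0,0,0]],[[0.12,0,-1.05],[0,0,0]]]'; python3 - <<'E'
from h import *
from bench import state
p=state()['eef_pos']; print(p)
for n in("side","top"): cv2.imwrite(f"pics/{n}10.png",viewer.get_image(n)[:,:,::-1]); 
im=cv2.imread("pics/side10.png");s=im[100:200,190:265]
cv2.imwrite("pics/c15.png",cv2.resize(np.clip(s*1.5,0,255).astype(np.uint8),(450,600),interpolation=2))
E
python3 go.py 0.4615 0.234 0.195 -162.1
```

```text
time_s: 8.15
eef_pos: [0.4576, 0.2342, 0.2149]
eef_rot: [-90.2, 0.0, -161.8]
force: [0.8, -0.2, -2.3]
width: 0.0152
[0.45762621 0.23415387 0.21492069]
at [0.4579 0.2333 0.2149] [ -90.1    0.  -161.8] w 0.0154 F [ 0.  -0.5 -2.4] t 8.25 q7 -81.0
shift [-0.073  0.398  0.01 ] turn [ 0.02  0.05 -0.01]
```

View pics/c15.png

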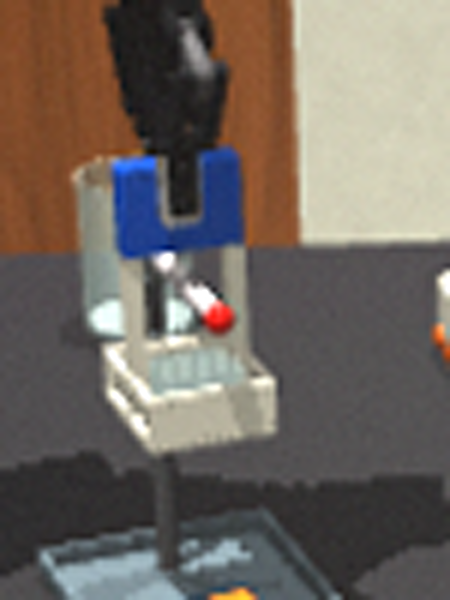

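```bash
python3 -m inch '[[[0,0.1,0],[0,0,0]],[[0,0.2,0],[0,0,0]],[[0,0.24,0],[0,0,0]]]'; python3 -m inch '[[[0,0.04,0],[0,0,0]],[[0,0.04,0],[0,0,0]]]';python3 -m inch '[[[0,0.04,0],[0,0,0]],[[0,0.04,0],[0,0,0]]]'
```

```text
time_s: 8.55
eef_pos: [0.4576, 0.2325, 0.2021]
eef_rot: [-90.1, -0.0, -161.9]
force: [-0.1, -0.3, -1.8]
width: 0.0151
time_s: 8.75
eef_pos: [0.4575, 0.232, 0.1997]
eef_rot: [-90.1, -0.1, -161.9]
force: [0.3, 0.6, -2.7]
width: 0.0153
time_s: 8.95
eef_pos: [0.4578, 0.2319, 0.1979]
eef_rot: [-90.1, -0.0, -161.9]
force: [0.4, -0.3, -1.7]
width: 0.0151
```

```bash
python3 -m inch '[[[0,0.03,0],[0,0,0]],[[0,0.03,0],[0,0,0]]]';python3 -m inch '[[[0,0.03,0],[0,0,0]],[[0,0.03,0],[0,0,0]]]'; python3 -m inch '[[[0,0.03,0],[0,0,0]],[[0,0.03,0],[0,0,0]]]'
```

```text
time_s: 9.15
eef_pos: [0.4579, 0.232, 0.1977]
eef_rot: [-90.2, -0.0, -161.9]
force: [-3.0, -0.7, 9.6]
width: 0.0154
time_s: 9.35
eef_pos: [0.4579, 0.232, 0.1977]
eef_rot: [-90.2, 0.0, -162.0]
force: [-3.3, -2.2, 11.5]
width: 0.0147
time_s: 9.55
eef_pos: [0.4579, 0.232, 0.1977]
eef_rot: [-90.3, 0.1, -162.0]
force: [-4.1, -1.0, 11.8]
width: 0.0152
```

The force jumped to about +10 N at a TCP reading of 0.1977, putting the roof at ≈0.210, so it rests on the peg. I check with a picture before release.

```bash
python3 - <<'E'
from h import *
for n in("side","top"): cv2.imwrite(f"pics/{n}11.png",viewer.get_image(n)[:,:,::-1]); 
s=cv2.imread("pics/side11.png")[100:200,190:265];t=cv2.imread("pics/top11.png")[210:310,90:190]
cv2.imwrite("pics/c16.png",np.hstack([cv2.resize(np.clip(a*1.5,0,255).astype(np.uint8),w,interpolation=2) for a,w in((s,(400,533)),(t,(400,533)))]))
E
```

```text
(no output)
```

View pics/c16.png

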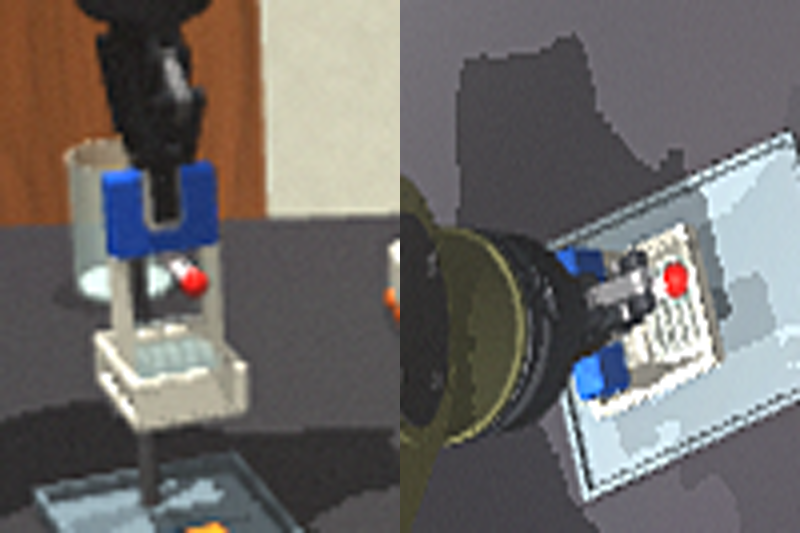

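Seated and centred on the peg. I release with a partial opening, then rise straight up.

```bash
python3 -m inch '[[[0,0,0],[0,0,0]],[[0,0,0],[0,0,0]],[[0,0,0],[0,0,0]],[[0,0,0],[0,0,0]],[[0,0,0],[0,0,0]]]' 45; python3 -m inch '[[[0,-0.2,0],[0,0,0]],[[0,-0.5,0],[0,0,0]],[[0,-1.0,0],[0,0,0]],[[0,-1.6,0],[0,0,0]],[[0,-2.2,0],[0,0,0]]]'; python3 - <<'E'
from h import *
for n in("side","top"): cv2.imwrite(f"pics/{n}12.png",viewer.get_image(n)[:,:,::-1]); 
s=cv2.imread("pics/side12.png")[100:200,190:265];t=cv2.imread("pics/top12.png")[210:310,90:190]
cv2.imwrite("pics/c17.png",np.hstack([cv2.resize(np.clip(a*1.5,0,255).astype(np.uint8),w,interpolation=2) for a,w in((s,(400,533)),(t,(400,533)))]))
E
python3 go.py
```

```text
time_s: 10.15
eef_pos: [0.4579, 0.2321, 0.1975]
eef_rot: [-90.3, 0.1, -162.0]
force: [-0.5, -0.5, -0.1]
width: 0.0449
time_s: 10.65
eef_pos: [0.4578, 0.2312, 0.3092]
eef_rot: [-90.3, 0.1, -162.0]
force: [0.8, 0.7, -0.1]
width: 0.0451
at [0.4608 0.232  0.3118] [ -90.4    0.6 -162. ] w 0.0446 F [0.8 0.4 0.4] t 10.75 q7 -85.0
```

View pics/c17.png

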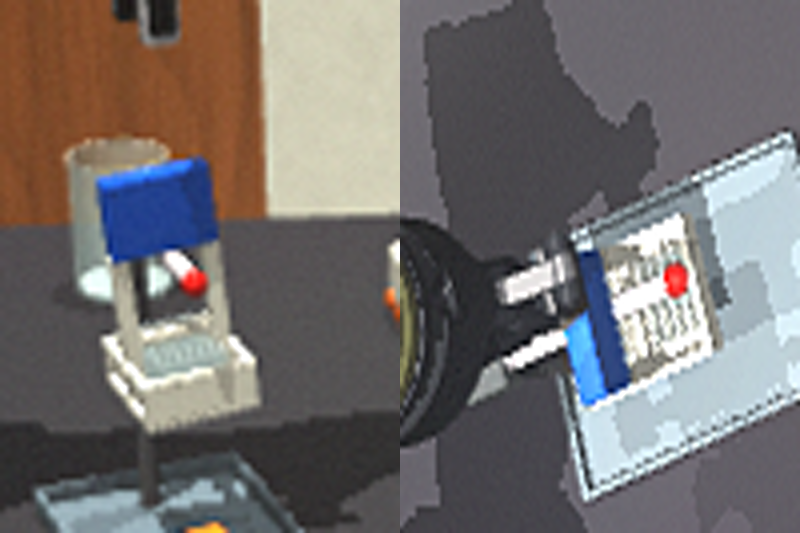

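It hangs free with a slight lean. I let it settle and look again.

```bash
for i in 1 2; do python3 -m inch '[[[0,0,0],[0,0,0]],[[0,0,0],[0,0,0]],[[0,0,0],[0,0,0]],[[0,0,0],[0,0,0]],[[0,0,0],[0,0,0]]]' >/dev/null; python3 -c "
from h import *
cv2.imwrite('pics/s13_$i.png',viewer.get_image('side')[:,:,::-1])"; done; python3 - <<'E'
from h import *
o=[cv2.resize(np.clip(cv2.imread(f'pics/s13_{i}.png')[100:200,190:265]*1.5,0,255).astype(np.uint8),(400,533),interpolation=2) for i in(1,2)]
cv2.imwrite("pics/c18.png",np.hstack(o))
for f in("side12","s13_1","s13_2"):
    h=cv2.cvtColor(cv2.imread(f"pics/{f}.png"),cv2.COLOR_BGR2HSV)[110:160,200:240]; m=cv2.inRange(h,(105,150,60),(125,255,255)); M=cv2.moments(m,True)
    r=cv2.minAreaRect(np.argwhere(m>0)[:,::-1].astype(np.float32))
    print(f,200+M['m10']/M['m00'],110+M['m01']/M['m00'],M['m00'],r[1:])
# expected grip centre at peg
u=np.array([.307,-.952]);
for a in(0,.005,.01): print(a,proj('side',[.4615+a*u[0],.239+a*u[1],.235]))
cv2.imwrite('pics/top14.png',viewer.get_image('top')[:,:,::-1])
a=cv2.imread('pics/top14.png');b=cv2.imread('pics/top0.png')
for n,(x0,y0,x1,y1) in dict(orange=(225,245,275,290),bottle=(260,150,300,195)).items():
    c=[]
    for im in(a,b):
        h=cv2.cvtColor(im[y0:y1,x0:x1],cv2.COLOR_BGR2HSV); m=cv2.inRange(h,(0,150,60),(20,255,255)); M=cv2.moments(m,True); c.append((M['m10']/M['m00'],M['m01']/M['m00']))
    print(n,np.round(c,1))
E
```

```text
side12 218.95356037151703 138.88544891640868 323.0 ((16.08152198791504, 20.592193603515625), 78.69007110595703)
s13_1 219.07739938080496 138.8482972136223 323.0 ((15.885406494140625, 20.592193603515625), 78.69007110595703)
s13_2 219.07739938080496 138.8482972136223 323.0 ((15.885406494140625, 20.592193603515625), 78.69007110595703)
0 [219.98479928 138.05182393]
0.005 [220.48219737 138.5618223 ]
0.01 [220.98244369 139.07474105]
orange [[19.9 21. ]
 [19.9 21.2]]
bottle [[18.8 21.6]
 [18.9 21.5]]
```

View pics/c18.png

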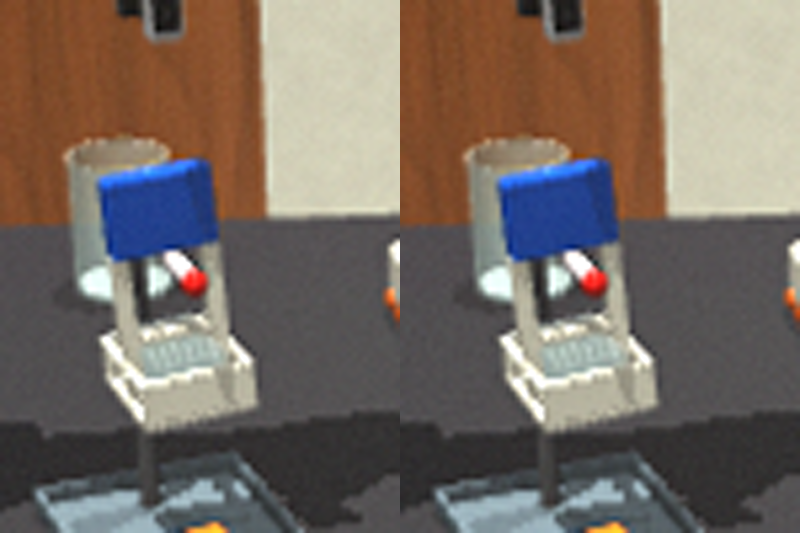

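The rack is at rest: the grip centroid is at (219.1,138.8) in both frames, against ≈(220,138.5) expected. The tilt is only about 5°. The orange rack and bottle have not moved. I hand in.

```bash
python3 -c "
from bench import order,state
s=state();print(s['force'],s['time_s']);print(order.finish_job())"
```

```text
[0.32440967 0.00931826 0.44385274] 11.9
the job is handed in; nothing more can be done
None
```

The blue-handled rack is hanging by its eye on the drip stand's peg, released, and the job was handed in at 11.9 s. The hand-in gives no verdict, so the evidence is my own last checks:

- **Position:** the roof touched the peg at about 0.210 m, the height it should have. The grip centre is at about the seat and within a few millimetres of the peg line.
- **At rest:** two side pictures taken 0.55 s apart were identical. The rack leans only about 5°.
- **Left alone:** the orange-handled rack and the amber bottle stayed within about 0.2 pixel of their start positions.
- **Gripper:** it stands well clear above the rack, with force near zero.

**One disagreement:** the camera showed the fingertips about 26 mm higher than the reported TCP height. I trusted the pictures when setting the grasp height. The grip on the block and the height at which the roof met the peg both bore that out.

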